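# Set and lock a pressure-reducing valve

### The arm

A 6-joint arm with a two-finger parallel gripper is mounted at the origin on the work surface. World frame = base frame: x ahead of the robot, y to its left, z up, the work surface at z = 0. Lengths are in m, angles in rad, forces in N, time in s.
With the tool pointing down it reaches from about 0.325 to 0.85 m from the base axis. Payload 15.5 kg.
Tool frame: the origin (TCP) lies midway between the tips of the shut fingers; the grasp point (between the pads) lies 19 mm behind it; z points along the fingers, y is the line along which they close (so a half turn about z gives the same grasp; the last joint's range is limited). The gripper opens to 91 mm and grips with 3 to 60 N. Pads are 32 mm wide; open, the fingers measure 118 mm over their backs; the gripper's body (76 mm by 178 mm) begins 60 mm behind the grasp point.
Start: joints at [-1.208, 0.494, 1.345, -0, 1.302, -0.096], TCP at [0.277, -0.56, 0.214] pointing down, gripper open.
Joint ranges: [-2.91, 2.91], [-0.82, 2.16], [0.22, 2.67], [-1.22, 4.37], [0.12, 2.79], [-3.08, 3.08]. Speed limits (rad/s): [1.89, 1.89, 2.57, 3.01, 3.01, 3.01].

### API

Orientations are given as [roll, pitch, yaw] about the fixed x, y, z axes, in that order (R = Rz(yaw) Ry(pitch) Rx(roll)).
In Python, from plant import bot, eoat, planner, optics gives the robot as it stands. Calls block until the motion is done:
- bot.move_to(position, orientation): joint-space move of the TCP to a pose.
- bot.move_l(position, rotation=None, feed=0.15, guard=None): straight line of the TCP; rotation=None keeps the orientation; feed is the mean speed in m/s. With guard (N) it stops when the force on the tool has changed by that much, and returns True; else False.
- bot.move_joints(angles): joint-space move.
- eoat.ungrasp() and eoat.close_gripper(f_grip=None): open the fingers fully, or close them until they stop; f_grip is the grip in N (None keeps the last).
- bot.sleep(seconds).
- planner.solve_ik(position, orientation): joint angles nearest the present ones, or None.
- optics.grab_frame(name): name is "scene" or "top"; returns a dict with "frame" (400x640x3 uint8, red, green, blue), "mtx" (3x3 intrinsics, pixels), "R" (3x3) and "t" (3): a world point X has camera coordinates R X + t. Camera axes: x right, y down, z forward; pixel columns grow to the right and rows downward; lengths in m; the calibration is good to about 2 mm. A picture is of the moment at which its call begins. There is no depth.
A pose or a line that the arm cannot do raises bot.MotionError and nothing moves.
- bot.job_done(): hands the job in; it is judged then, once.
Trained networks look in a picture, given as the dict that the camera call returned (one of the last four; its "shot" number tells which), for a name from the list of things; names that differ only in an ending like _2 or _b are one class to them, and where a whole thing is asked for, a point or a joint stands for the part that bears it (a point fixed in the world has none). Each returns a list of dicts, best first, with "p" (0 to 1); they miss things now and then, are a little off and sometimes report something else, mostly with a low value. They report only what shows in the picture. A call takes as long as a camera call.
- optics.find_in(label, picture): "bbox" ([left, top, width, height] in pixels, round what is visible of it).
- optics.silhouettes(label, picture): "mask" (400x640 bool, what is visible of it) and "bbox" ([left, top, width, height] in pixels, round what is visible of it).
- optics.landmark_of(label, picture): "pixel" ([row, column] in pixels: a listed point, or the origin of a listed thing).
Readings, each from a call of its own:
- bot.read_clock(): time.
- bot.read_qpos(): joint angles.
- bot.read_qd(): joint speeds.
- bot.read_effort(): joint torques, N m.
- bot.read_eef_pos(): TCP position.
- bot.read_ee_rot(): TCP orientation.
- bot.read_wrist_force(): force on the tool from outside, world axes, zero at the start.
- bot.read_moment(): the same for the moment, N m.
- bot.read_grip_width(): finger opening in m.
- bot.read_finger_force(): force on a finger pad.
Only numpy, scipy, OpenCV 4.12 (cv2) and the standard library are available. Lean on these libraries where they do the work, as an engineer would, in place of code of your own. Each camera call takes 0.05 s, during which the arm holds its last target. There are 200 camera calls.

### The job

Set the pressure-reducing valve on its display stand: turn the black adjuster knob until its white line points straight along the pipe to the red-banded outlet. Then tighten the round lock ring below it clockwise until it seats and is nipped up firm, without over-tightening it and without shifting the knob. Handle the knob gently, leave the other stock on the counter where it is, and let go.

Things in the scene. Friction and masses are not known exactly. Their poses are not given: they have to be found in the camera images.
- stand: Fixed display stand with the valve: white plate 110 x 260 x 12 mm, steel pipe 27 mm thick along the stand's y axis, centre 50 mm up, brass body 46 mm across (top 73 mm up), vertical brass neck 40 mm across up to 90 mm. Origin: centre of the plate's underside, on the vertical axis of knob and ring. z up, y along the pipe to the outlet (red band; the inlet has a blue one).
- outlet (a point): Centre of the outlet pipe end (red band), 130 mm from the valve's vertical axis, 50 mm above the counter.
- knob_top (a point): Centre of the top of the black plastic adjuster knob, 142 mm above the counter; turns with the knob, y axis along its white line, centre to rim. The knob is a plain cylinder 34 mm across, 28 mm tall (114 to 142 mm up), above the lock ring and coaxial with it. It cracks if loaded by the fingers with over 70 N in all (both pads summed); 8 to 15 N per finger is plenty.
- adjuster (a joint): Angle of the adjuster knob (rad): 0 when its white line points at the outlet, growing clockwise seen from above. It starts 0.5 to 1.3 rad anticlockwise of the outlet (negative) and can turn from -2.2 to 1.2. It turns easily (0.04 N m), stays where it is left and is shifted by a touch.
- ring_centre (a point): Centre of the knurled steel lock ring, on the valve's axis, 102 mm above the counter; does not turn with it. The ring is a plain cylinder 58 mm across, 20 mm tall (92 to 112 mm up), free all round. Clockwise from above tightens. It turns freely (0.1 N m) for an unknown 0.4 to 1.2 rad until it seats; it bears no mark. It slips in a weak grip: use 20 to 30 N per finger.
- washer (a joint): Wind-up of the hidden sealing washer under the lock ring (rad): 0 while the ring is slack, grows once it has seated. The torque to turn the ring then jumps to 0.35 N m and rises 0.25 per further 0.1 rad; it stays as left. Firm is 0.02 to 0.12: 0.3 to 0.55 N m above free turning; beyond 0.16 it is crushed. Friction lets a torque read at standstill fall 0.1 to 0.2 below these; compare it with free turning read likewise.
- tee: Loose brass tee fitting, 66 x 55 x 36 mm, on the counter beside the stand (bystander). Origin under its centre.
- ball_valve: Loose steel ball valve with a flat red lever, 74 mm long, 40 mm wide, 54 mm tall, the lever reaching 84 mm along its y axis (bystander). Origin under its centre.
- carton: Loose white carton 70 x 110 x 45 mm (bystander). Origin under its centre.

How it is judged:
By the outcome, as a careful person would: the job done as asked, in the order asked, and still so for the second after the job is handed in, with the robot touching nothing.
It also fails if it takes over 72 s, if anything falls off the work surface, if the arm or the gripper's body presses on something with over 40 N, if the wrist force passes 120 N, or if a joint passes its speed limit or range.

## Working session

There is one attempt and no reset: what is moved stays moved. The work goes in short steps, each a Python script; the robot and the scene stay as the last script left them, time stands still between calls to the robot, and variables do not carry over. Pictures are saved under pics/ and viewed, at most 10 in all, crops included, and the job is handed in when it is done.

```bash
mkdir -p pics; ls; cat > h.py <<'E'
from plant import bot, eoat, planner, optics
import numpy as np, cv2
def back(f,px,z):  # pixel [row,col] -> world at height z
    d=f["R"].T@np.linalg.inv(f["mtx"])@np.array([px[1],px[0],1.]); c=-f["R"].T@f["t"]
    return c+d*(z-c[2])/d[2]
def proj(f,X):
    p=f["mtx"]@(f["R"]@np.asarray(X,float)+f["t"]); return p[:2]/p[2]
def save(f,n): cv2.imwrite(f"pics/{n}.png",f["frame"][:,:,::-1])
E
python3 - <<'E'
from h import *
np.set_printoptions(precision=4,suppress=True)
for cam in("top","scene"):
    f=optics.grab_frame(cam); save(f,cam+"0"); print(cam,-f["R"].T@f["t"])
    for n,z in(("outlet",.05),("knob_top",.142),("ring_centre",.102),("stand",0),("tee",0),("ball_valve",0),("carton",0)):
        r=optics.landmark_of(n,f)
        for q in r[:2]: print(n,round(q["p"],2),np.array(q["pixel"]),back(f,q["pixel"],z))
print(bot.read_clock(),bot.read_ee_rot(),bot.read_moment())
E
```

```text
pics
top [0.4301 0.0545 0.9674]
outlet 0.63 [262.8 373.9] [ 0.4867 -0.0441  0.05  ]
outlet 0.16 [231.7 449. ] [ 0.534  -0.1902  0.05  ]
knob_top 0.86 [231.2 450.1] [ 0.5243 -0.1676  0.142 ]
ring_centre 0.63 [234.3 440.7] [ 0.5246 -0.1611  0.102 ]
ring_centre 0.6 [265.1 376.5] [ 0.4792 -0.0427  0.102 ]
stand 0.63 [242.1 433.2] [ 0.5215 -0.1699  0.    ]
tee 0.56 [297.9 470. ] [ 0.4092 -0.2278  0.    ]
ball_valve 0.87 [188.  370.2] [ 0.6394 -0.0562  0.    ]
carton 0.69 [157.4 444. ] [ 0.6921 -0.2124  0.    ]
scene [1.0914 0.2055 0.5225]
outlet 0.94 [189.  300.3] [ 0.4987 -0.0424  0.05  ]
outlet 0.32 [166.5 243. ] [ 0.461  -0.2026  0.05  ]
knob_top 0.7 [148.3 236.5] [ 0.5275 -0.1685  0.142 ]
ring_centre 0.73 [167.7 244.5] [ 0.5334 -0.1526  0.102 ]
stand 0.97 [202.8 249.2] [ 0.525  -0.1592  0.    ]
tee 0.43 [172.6 252.7] [ 0.4113 -0.2089  0.    ]
ball_valve 0.69 [249.6 270.9] [ 0.6434 -0.0491  0.    ]
carton 0.92 [250.3 191.8] [ 0.6969 -0.1948  0.    ]
0.8 [-3.1416 -0.      0.4588] [-0.0473  0.0038 -0.0057]
```

```bash
python3 - <<'E'
import cv2
a=cv2.imread("pics/top0.png")[130:330,320:520]; b=cv2.imread("pics/scene0.png")[100:300,140:340]
cv2.imwrite("pics/crop0.png",cv2.resize(cv2.hconcat([a,b]),(800,400),interpolation=cv2.INTER_CUBIC))
E
```

```text
(no output)
```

View pics/crop0.png

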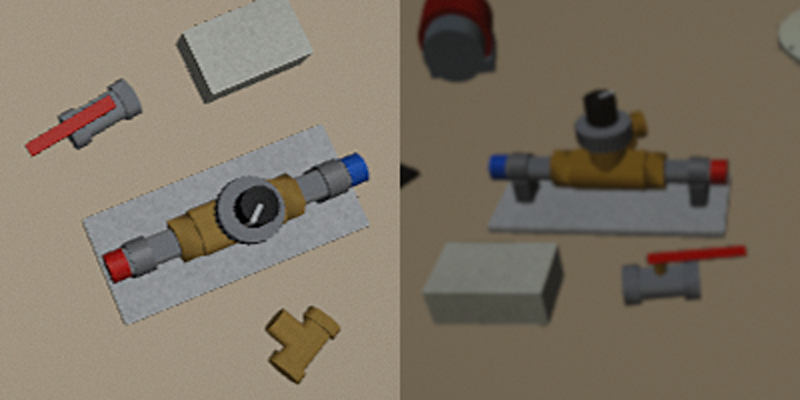

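The top view shows the red outlet band at about (262, 378), the blue inlet band at about (214, 498) and the knob at about (232, 449). The white line points down-left, roughly 0.7 rad anticlockwise of the outlet. I'll refine this by colour segmentation.

```bash
cat >> h.py <<'E'
def blob(m):
    n,l,s,c=cv2.connectedComponentsWithStats(m.astype(np.uint8)); i=1+np.argmax(s[1:,4]); return l==i,c[i][::-1],s[i,4]
def line_angle(f,axis,out):  # signed angle of white line, + = clockwise of outlet
    im=f["frame"].astype(int); v=im.mean(2)
    rr,cc=np.mgrid[:400,:640]
    c=proj(f,[*axis,.142]); rad=np.linalg.norm(proj(f,[axis[0]+.015,axis[1],.142])-c)
    disc=(cc-c[0])**2+(rr-c[1])**2<rad**2
    w=np.where(disc,np.clip(v-70,0,None),0); ys,xs=np.nonzero(w)
    P=np.array([back(f,(y,x),.142)[:2] for y,x in zip(ys,xs)]); W=w[ys,xs]
    m=(P*W[:,None]).sum(0)/W.sum(); C=((P-m).T*W)@(P-m)/W.sum(); e,V=np.linalg.eigh(C); d=V[:,1]
    if d@(m-axis)<0: d=-d
    a=lambda u:np.arctan2(u[1],u[0]); wr=lambda t:(t+np.pi)%(2*np.pi)-np.pi
    return wr(a(out)-a(d)),wr(a(out)-a(m-axis)),len(W),np.sqrt(e),np.linalg.norm(m-axis)
E
python3 - <<'E'
from h import *
np.set_printoptions(precision=4,suppress=True)
f=optics.grab_frame("top"); im=f["frame"].astype(int); r,g,b=im[...,0],im[...,1],im[...,2]
rr,cc=np.mgrid[:400,:640]; roi=(rr>200)&(rr<290)&(cc>360)&(cc<520)
R=blob(roi&(r>120)&(g<70)&(b<70)); B=blob(roi&(b>120)&(r<80)); 
pr,pb=back(f,R[1],.058),back(f,B[1],.058); print(R[1:],B[1:],pr,pb,np.linalg.norm(pr-pb),(pr+pb)/2)
d=pr-pb; print("yaw out",np.arctan2(d[1],d[0]))
rr0=optics.silhouettes("knob_top",f)[0]; print(rr0["p"],rr0["bbox"])
ax=((pr+pb)/2)[:2]; v=im.mean(2)
c=proj(f,[*ax,.142]);print("knob proj",c)
dk=blob((v<45)&(np.hypot(cc-449,rr-231)<20)); print("dark",dk[1:],back(f,dk[1],.135))
for A in(ax,np.array([.525,-.167])): print(line_angle(f,A,d[:2]))
x,y=int(c[0]),int(c[1]); np.set_printoptions(linewidth=200); print(v[y-14:y+15,x-14:x+15].astype(int))
E
```

```text
(array([261.6847, 378.5405]), np.int32(111)) (array([213.5556, 497.8889]), np.int32(99)) [ 0.4876 -0.052   0.058 ] [ 0.5604 -0.2837  0.058 ] 0.24295646370854335 [ 0.524  -0.1679  0.058 ]
yaw out 1.8751348487329849
0.88 [436.9, 222.2, 22.3, 22.1]
knob proj [450.2802 231.3841]
dark (array([232.6404, 448.0822]), np.int32(292)) [ 0.5229 -0.1657  0.135 ]
(np.float64(-0.5877585665153826), np.float64(-0.7111698584667749), 31, array([0.0017, 0.0051]), np.float64(0.007752398633888122))
(np.float64(-0.7742524041093528), np.float64(-0.8496555138769448), 30, array([0.0014, 0.0051]), np.float64(0.0078748213916964))
[[144 144 142 143 142 144 147 142 129 139 147 148 145 149 147 150 147 143 141 142 150 158 156 130  89  67  45  52 108]
 [146 150 146 146 125 105 117 123  98 104 119 120 116 136 149 148 150 151 148 149 155 133  88  62  52  50  48  50  55]
 [156 116  94 105 109 106 106 107 105 106 104 104 103 104 119 101 113 126 116 110  98  69  65  67  67  72  68  71  65]
 [ 77  88 103 105 105 105 104 108 107 103 107 108 105 107 106 105  98  90  76  75  81  79  80  81  79  84  83  81  85]
 [103 101 108 
[... 2261 characters left out ...]
 77   8   1   0   0  23 108 173 160  81  26  41  37  36  30  21  47  62 101 110 104 109  94  71  73 125]
 [107 103 112  97  34   0  16  45  75 103 113  75  26  30  30  31  17  42  88 110 109 113 111 107 101  66  69 122 145]
 [107 110 108 110 112  84  55  49  64  43  28   6   0   0   0  26  91 109 107 108 105 106 109 109  87 121 145 143 142]
 [108 106 109 109 113 108 102  69  32  12   9  15   9  34  92 109 115 111 106 107 105 104 105  91 109 142 154 146 145]
 [103 106 106 104 108 112 111 106 105 109 108 114 109 112 111 111 109 106 108 107 104 105 100 125 145 155 146 144 144]
 [104 101 103 103 105 108 107 106 109 110 109 110 109 113 107 106 106 107 107 107 106 106  95 128 150 152 146 142 142]]
```

```bash
python3 - <<'E'
s=open("h.py").read()
s=s.replace("np.where(disc,np.clip(v-70,0,None),0)","np.where(blob(disc&(v>75))[0],v-50,0)").replace("+.015,","+.0155,")
s+='''
AX=np.array([.524,-.1675]); OUT=np.array([np.cos(1.875),np.sin(1.875)])
def spin(d):  # yaw change d (neg = clockwise) by last joint only
    q=np.array(bot.read_qpos()); q[5]-=d; bot.move_joints(list(q))
'''
open("h.py","w").write(s)
E
python3 - <<'E'
from h import *
np.set_printoptions(precision=3,suppress=True)
print(line_angle(optics.grab_frame("top"),AX,OUT))
bot.move_to([*AX,.24],[np.pi,0,1.6]); print(bot.read_clock(),bot.read_qpos(),bot.read_ee_rot())
print(bot.move_l([*AX,.119],feed=.12,guard=6)); F0=np.array(bot.read_wrist_force())
eoat.close_gripper(12); print(bot.read_clock(),bot.read_grip_width(),bot.read_finger_force(),bot.read_wrist_force()-F0,bot.read_moment(),bot.read_eef_pos())
E
```

```text
(np.float64(-0.6957711545747172), np.float64(-0.7386217650357385), 28, array([0.001, 0.004]), np.float64(0.007969104510027775))
2.65 [-0.419  0.363  1.495 -0.     1.284 -0.447] [-3.142  0.     1.598]
False
4.7167 0.033631377770262934 12.000955492258072 [-7.743 -1.253  6.908] [-0.327  1.463  0.029] [ 0.523 -0.167  0.119]
```

```bash
python3 - <<'E'
from h import *
np.set_printoptions(precision=3,suppress=True)
p=np.array(bot.read_eef_pos())
for k in(1,2):
    bot.move_l(p+[-.0008*k,0,0],feed=.02); print(bot.read_finger_force(),np.array(bot.read_wrist_force()),bot.read_eef_pos())
    if bot.read_wrist_force()[0]>-2.5: break
for k in range(2):
    spin(-.36); print(bot.read_ee_rot()[2],bot.read_finger_force(),np.array(bot.read_wrist_force()),np.array(bot.read_moment()))
p=np.array(bot.read_eef_pos()); print(p)
eoat.ungrasp(); bot.move_l([p[0],p[1],.24],feed=.2); q=np.array(bot.read_qpos()); q[0]-=.7; bot.move_joints(list(q))
f=optics.grab_frame("top"); save(f,"top1"); cv2.imwrite("pics/crop1.png",cv2.resize(f["frame"][200:280,360:520,::-1],(800,400),interpolation=cv2.INTER_CUBIC))
print(line_angle(f,AX,OUT),bot.read_clock())
E
```

```text
11.99699878692627 [ 4.998  1.092 -2.014] [ 0.522 -0.167  0.119]
1.2439669032274603 11.998118609189987 [ 3.277 -0.166 -2.128] [ 0.08  -0.415 -0.013]
0.890263916412765 11.99802964925766 [ 2.044  0.675 -0.572] [ 0.142 -0.457 -0.033]
[ 0.523 -0.167  0.119]
(np.float64(0.013599652482962021), np.float64(-0.07179991492659177), 26, array([0.001, 0.004]), np.float64(0.008225489240071321)) 9.05
```

View pics/crop1.png

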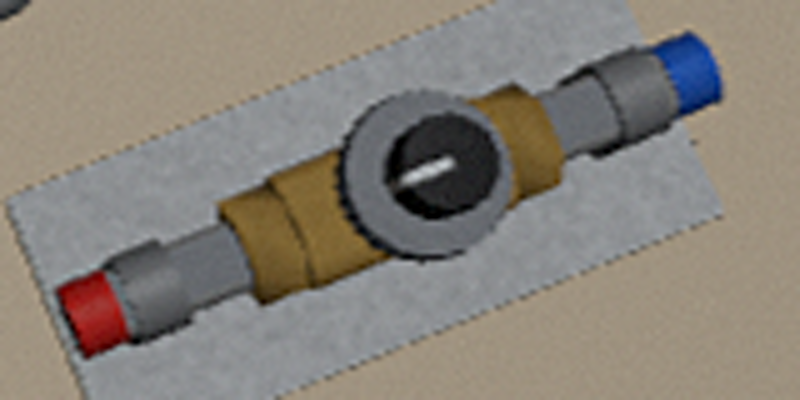

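The white line runs from about (183, 393) to (160, 452) in the crop, parallel to the red–blue axis to within about 1°. The knob is set, so next is the ring.

```bash
python3 - <<'E'
from h import *
np.set_printoptions(precision=3,suppress=True)
C=[.5227,-.167]
bot.move_to([*C,.24],[np.pi,0,2.1]); print(bot.move_l([*C,.086],feed=.12,guard=8))
m0=bot.read_moment()[2]; eoat.close_gripper(30)
print(bot.read_clock(),bot.read_grip_width(),bot.read_finger_force(),np.array(bot.read_wrist_force()),m0,bot.read_moment()[2],bot.read_eef_pos(),bot.read_qpos()[5])
base=[]
for k in range(26):
    spin(-.05); m=bot.read_moment()[2]; print(round(bot.read_ee_rot()[2],3),round(m,3),end="; ")
    if len(base)>=3 and abs(m-np.median(base))>.12: break
    base.append(m)
print("\n",bot.read_clock(),np.median(base),np.array(bot.read_wrist_force()),bot.read_finger_force(),bot.read_grip_width())
E
```

```text
False
12.5083 0.057334751443777504 30.000393390655518 [-3.293 -3.473  3.105] 0.03162613388666302 0.08059479300661146 [ 0.522 -0.167  0.086] -0.9473168566006849
2.051 -0.098; 2.003 -0.119; 1.955 -0.094; 1.908 -0.094; 1.86 -0.1; 1.813 -0.073; 1.765 -0.069; 1.718 -0.102; 1.67 -0.066; 1.623 -0.147; 1.575 -0.15; 1.527 -0.076; 1.48 -0.07; 1.433 0.054; 
 16.0083 -0.09414325865901559 [-0.572 -1.169  1.636] 30.000407695770264 0.05767689064048163
```

```bash
python3 - <<'E'
from h import *
base=-.094; y0=1.433
bot.sleep(.3); print(bot.read_ee_rot()[2],bot.read_moment()[2])
q=np.array(bot.read_qpos())
for k in range(4):
    q[5]+=.02; bot.move_joints(list(q)); m=bot.read_moment()[2]; bot.sleep(.2); m2=bot.read_moment()[2]; y=bot.read_ee_rot()[2]
    print(round(y,3),round(m-base,3),round(m2-base,3))
    if max(m,m2)-base>.36: break
E
```

```text
1.430879390608757 0.24359637938276338
1.411 0.31 0.35
1.391 0.326 0.33
1.371 0.399 0.408
```

```bash
python3 - <<'E'
from h import *
eoat.ungrasp(); p=bot.read_eef_pos(); bot.move_l([p[0],p[1],.24],feed=.15); q=np.array(bot.read_qpos()); q[0]-=.7; bot.move_joints(list(q))
f=optics.grab_frame("top"); cv2.imwrite("pics/crop2.png",cv2.resize(f["frame"][130:330,320:520,::-1],(600,600),interpolation=cv2.INTER_CUBIC))
print(line_angle(f,AX,OUT),bot.read_clock())
E
```

```text
(np.float64(0.019188791171666608), np.float64(-0.06909007724097593), 27, array([0.00118926, 0.00428112]), np.float64(0.008243504218171632)) 20.9667
```

View pics/crop2.png

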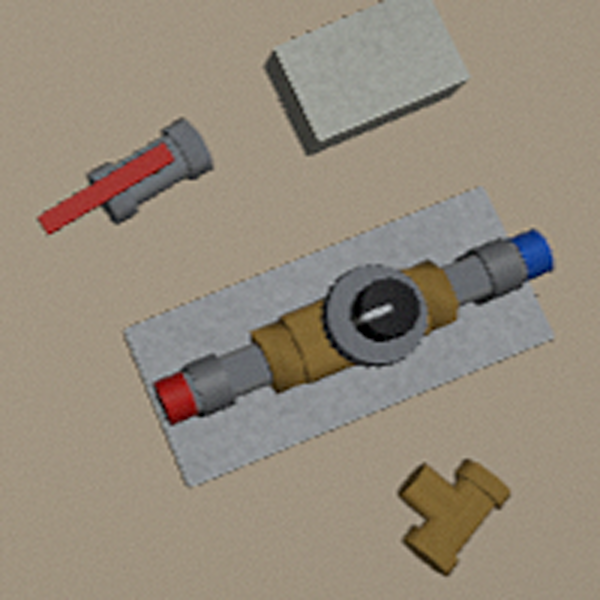

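The knob line (about (321, 358) to (308, 390) in the crop) still points along the pipe to the red outlet. The tee, ball valve and carton haven't moved, and the gripper is clear.

```bash
python3 -c "
from plant import bot
print(bot.job_done())"
```

```text
the job is handed in; nothing more can be done
None
```

The job is handed in at about 21 s: the knob line is within about 0.02 rad of the outlet, though a cruder check read 0.07. The lock ring is seated and firm at about 0.4 N m above free turning, the knob stayed put, the other stock is untouched, and the gripper has let go.

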